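# Turn and tray the tea mugs

### The arm

A 6-joint arm with a two-finger parallel gripper is mounted at the origin on the work surface. World frame = base frame: x ahead of the robot, y to its left, z up, the work surface at z = 0. Lengths are in m, angles in rad, forces in N, time in s.
With the tool pointing down it reaches from about 0.35 to 0.8 m from the base axis. Payload 7.3 kg.
Tool frame: the origin (TCP) lies midway between the tips of the shut fingers; the grasp point (between the pads) lies behind it (ctrl.tcp_to_grasp is the z of the grasp point in the tool frame, in m); z points along the fingers, x is the direction in which the jaws open and shut, and the axes are right-handed (so a half turn about z gives the same grasp; the last joint's range is limited). The gripper opens to 85 mm and grips with 20 to 120 N. Pads are 22 mm wide; open, the fingers measure 114 mm over their backs; the gripper's body (76 mm by 85 mm) begins 54 mm behind the grasp point. The pads swing forward as they close: fully open they stand 13 mm farther back than shut.
Start: joints at [1.174, 0.342, 1.524, -0, 1.275, -0.146], TCP at [0.13, 0.509, 0.231] pointing down, gripper open.
Joint ranges: [-2.53, 2.53], [-0.77, 2.02], [0.04, 2.7], [-1, 4.14], [0.28, 2.66], [-3.11, 3.11]. Speed limits (rad/s): [2.57, 2.57, 3.14, 3.14, 3.14, 3.14].

### API

Orientations are given as a 3x3 rotation matrix whose columns are the frame's x, y, z axes.
In Python, from workcell import ctrl gives the robot as it stands. Calls block until the motion is done:
- ctrl.move_pose(position, orientation): joint-space move of the TCP to a pose.
- ctrl.line_to(position, frame=None, feed=0.15, threshold=None): straight line of the TCP; frame=None keeps the orientation; feed is the mean speed in m/s. With threshold (N) it stops when the force on the tool has changed by that much, and returns True; else False.
- ctrl.movej(angles): joint-space move.
- ctrl.move_gripper(opening, force=None): opening from 0.0 (shut) to 1.0 (fully open); force is the grip in N (None keeps the last); returns when the fingers have stopped.
- ctrl.dwell(seconds).
- ctrl.ik(position, orientation): joint angles nearest the present ones, or None.
- ctrl.grab_frame(name): name is "scene" or "side" or "wrist"; returns (picture, depth): 480x640x3 uint8, blue, green, red; 480x640 float32, m along the optical axis (not along the pixel's ray), 0 where there is no reading.
- ctrl.get_calibration(name): a dict with "intrinsics" (3x3 intrinsics, pixels), "rvec" (rotation vector, rad) and "tvec" (3), from world to camera coordinates, as OpenCV has them. Camera axes: x right, y down, z forward; pixel columns grow to the right and rows downward; lengths in m; the calibration is good to about 2 mm. A picture is of the moment at which its call begins: read the wrist's pose just before it. get_calibration takes no time and is no camera call; for the wrist camera it gives the pose at the moment of the call.
A pose or a line that the arm cannot do raises ctrl.PlanningError and nothing moves.
- ctrl.job_done(): hands the job in, once; it reports no verdict.
Trained networks look in the newest picture that a camera, given by its name, has taken for a name from the list of things; names that differ only in an ending like _2 or _b are one class to them, and where a whole thing is asked for, a point or a joint stands for the part that bears it (a point fixed in the world has none). Each returns a list of dicts, best first, with "confidence" (0 to 1); they miss things now and then, are a little off and sometimes report something else, mostly with a low value. They report only what shows in the picture. A call takes as long as a camera call.
- ctrl.outline_of(camera, thing): "region" (480x640 bool, what is visible of it).
- ctrl.pinpoint(camera, thing): "xyz" ([x, y, z] in m, in world coordinates, good to about 4 mm: a listed point, or the origin of a listed thing).
Readings, each from a call of its own:
- ctrl.read_time_s(): time.
- ctrl.read_qpos(): joint angles.
- ctrl.read_joint_vel(): joint speeds.
- ctrl.read_effort(): joint torques, N m.
- ctrl.read_eef_pos(): TCP position.
- ctrl.read_eef_rot(): TCP orientation.
- ctrl.read_ft_force(): force on the tool from outside, world axes, zero at the start.
- ctrl.read_torque(): the same for the moment, N m.
- ctrl.read_gripper_width(): opening from 0.0 (shut) to 1.0 (fully open).
Only numpy, scipy, OpenCV 4.12 (cv2) and the standard library are available. Lean on these libraries where they do the work, as an engineer would, in place of code of your own. Each camera call takes 0.05 s, during which the arm holds its last target. There are 200 camera calls.

### The job

Finish setting the wooden serving tray: put the two square mugs that stand loose on the table into its two empty recesses, mouth up and sitting flat, with their handles pointing the same way as the handle of the mug already in the tray. One of them was left upside down to dry, so lay it on its side on the table, let go, and take it afresh to turn it over; set the mugs down without dropping them, and leave the mug in the tray and the tea things around it where they are.

Things in the scene. Friction and masses are not known exactly. Their poses are not given: they have to be found in the camera images.
- mug_a: square open tea mug of dark glazed stoneware, outside 60 x 60 mm, 100 mm tall, walls 4 mm, about 300 g. Origin: centre of its underside; z runs from bottom to mouth; ear handle on the -x face, standing out 24 mm, 13 mm wide, 28 to 72 mm above the underside. It starts upside down on the table, mouth down, its origin 100 mm above the table
- mug_b: square open tea mug of dark glazed stoneware, outside 60 x 60 mm, 100 mm tall, walls 4 mm, about 300 g. Origin: centre of its underside; z runs from bottom to mouth; ear handle on the -x face, standing out 24 mm, 13 mm wide, 28 to 72 mm above the underside. It starts upright on the table, its handle pointing some other way
- mug_c: square open tea mug of dark glazed stoneware, outside 60 x 60 mm, 100 mm tall, walls 4 mm, about 300 g. Origin: centre of its underside; z runs from bottom to mouth; ear handle on the -x face, standing out 24 mm, 13 mm wide, 28 to 72 mm above the underside. It already stands in the tray's middle recess and shows how the others should stand
- mug_a_handle (a point): middle of that mug's handle bar, 49.5 mm along -x from the mug's axis, 50 mm above its underside
- mug_b_handle (a point): middle of that mug's handle bar, 49.5 mm along -x from the mug's axis, 50 mm above its underside
- mug_c_handle (a point): middle of that mug's handle bar, 49.5 mm along -x from the mug's axis, 50 mm above its underside
- tray: fixed dark wooden serving tray, 330 mm (x) by 90 mm (y), 24 mm high, lying across the table, with three recesses 70 x 70 mm, 14 mm deep, in a row along its x, centres 120 mm apart, floors 10 mm above the table. Origin: centre of its underside, z up; the mugs' handles point along the row towards its -x end, which lies at the robot's right
- cell0 (a point): centre of the floor of the empty recess at the tray's -x end, 10 mm above the table
- cell1 (a point): the same for the middle recess, taken by mug_c
- cell2 (a point): the same for the empty recess at the tray's +x end
- bowl: small white bowl, 80 mm across, 45 mm high. Bystander: leave it where it is. Origin: centre of its underside
- teapet: small terracotta clay figure, 68 mm across, 65 mm high. Bystander: leave it where it is. Origin: centre of its underside
- coaster: round cork coaster, 90 mm across, 10 mm thick. Bystander: leave it where it is. Origin: centre of its underside

How it is judged:
On the way:
1. mug_a has been laid on its side on the table and let go (angle between mug_a's own z axis and vertical between 1.3 and 1.85 rad and height (world z) of mug_a below 0.06 m and contact force between mug_a and the fingers below 0.1 N), for 0.2 s.
At the end, for the whole second after the job is handed in: mug_a and mug_b released, at rest and mouth up (within 0.08 rad), one in each end recess (within 9 mm of its centre in x and y, 4 mm of its floor), handle bar at least 40 mm to the tray's -x side of the recess centre; mug_c still so in the middle recess (angle between each of mug_a, mug_b, mug_c's own z axis and vertical below 0.08 rad and linear speed of each of mug_a, mug_b below 0.02 m/s and contact force between each of mug_a, mug_b and the fingers below 0.1 N and (((x of mug_a_handle in the frame of cell0 below -0.04 m and x of mug_a in the frame of cell0 between -0.009 and 0.009 m and y of mug_a in the frame of cell0 between -0.009 and 0.009 m and z of mug_a in the frame of cell0 between -0.004 and 0.004 m) and (x of mug_b_handle in the frame of cell2 below -0.04 m and x of mug_b in the frame of cell2 between -0.009 and 0.009 m and y of mug_b in the frame of cell2 between -0.009 and 0.009 m and z of mug_b in the frame of cell2 between -0.004 and 0.004 m)) or ((x of mug_a_handle in the frame of cell2 below -0.04 m and x of mug_a in the frame of cell2 between -0.009 and 0.009 m and y of mug_a in the frame of cell2 between -0.009 and 0.009 m and z of mug_a in the frame of cell2 between -0.004 and 0.004 m) and (x of mug_b_handle in the frame of cell0 below -0.04 m and x of mug_b in the frame of cell0 between -0.009 and 0.009 m and y of mug_b in the frame of cell0 between -0.009 and 0.009 m and z of mug_b in the frame of cell0 between -0.004 and 0.004 m))) and x of mug_c_handle in the frame of cell1 below -0.04 m and x of mug_c in the frame of cell1 between -0.009 and 0.009 m and y of mug_c in the frame of cell1 between -0.009 and 0.009 m and z of mug_c in the frame of cell1 between -0.004 and 0.004 m); the robot touches nothing.
It fails at once if a bystander (bowl, clay figure or coaster) is moved more than 30 mm (distance of any of bowl, teapet, coaster from where it was at the start of the episode above 0.03 m).
It fails at once if the mug already in the tray is moved more than 20 mm (distance of mug_c from where it was at the start of the episode above 0.02 m).
It fails at once if mug_a or mug_b is dropped: it moves faster than 0.5 m/s while out of the fingers ((linear speed of mug_a above 0.5 m/s and contact force between mug_a and the fingers below 0.1 N) or (linear speed of mug_b above 0.5 m/s and contact force between mug_b and the fingers below 0.1 N)).
It also fails if it takes over 72 s, if anything falls off the work surface, if the arm or the gripper's body presses on something with over 40 N, if the wrist force passes 120 N, or if a joint passes its speed limit or range.

## Working session

There is one attempt and no reset: what is moved stays moved. The work goes in short steps, each a Python script; the robot and the scene stay as the last script left them, time stands still between calls to the robot, and variables do not carry over. Pictures are saved under pics/ and viewed, about 8 in all and at most 12, crops included, and the job is handed in when it is done.

```bash
ls; mkdir -p pics; python3 - <<'E'
from workcell import ctrl
import cv2,numpy as np
print(ctrl.tcp_to_grasp, ctrl.read_time_s())
ims=[]
for c in ("scene","side"):
    im,d=ctrl.grab_frame(c); cv2.imwrite(f"pics/{c}0.png",im)
    for t in ("mug_a","mug_a_handle","tray","cell0","cell1","cell2","bowl","teapet","coaster"):
        print(c,t,[(np.round(r["xyz"],3).tolist(),round(r["confidence"],2)) for r in ctrl.pinpoint(c,t)])
E
```

```text
pics
-0.0187 0.0
scene mug_a [([0.44, -0.322, 0.003], 0.94), ([0.627, 0.003, 0.007], 0.67), ([0.467, 0.304, 0.098], 0.59)]
scene mug_a_handle [([0.504, 0.269, 0.048], 0.92)]
scene tray [([0.623, 0.003, 0.001], 0.64), ([0.764, -0.1, 0.007], 0.5)]
scene cell0 [([0.625, 0.001, 0.012], 0.87), ([0.6, -0.118, 0.01], 0.68)]
scene cell1 [([0.625, 0.001, 0.012], 0.87), ([0.6, -0.118, 0.01], 0.68)]
scene cell2 [([0.625, 0.001, 0.012], 0.87), ([0.6, -0.118, 0.01], 0.68)]
scene bowl [([0.651, 0.26, -0.003], 0.63)]
scene teapet [([0.612, -0.306, -0.002], 0.94)]
scene coaster [([0.762, -0.1, 0.004], 0.79), ([0.653, 0.115, 0.008], 0.42)]
side mug_a [([0.438, -0.315, -0.001], 0.85), ([0.47, 0.305, 0.1], 0.74), ([0.625, -0.001, 0.009], 0.72)]
side mug_a_handle [([0.501, 0.263, 0.048], 0.71), ([0.616, -0.047, 0.063], 0.49)]
side tray [([0.62, 0.002, 0.004], 0.67)]
side cell0 [([0.595, -0.115, 0.005], 0.88), ([0.624, -0.001, 0.011], 0.83), ([0.65, 0.119, 0.007], 0.75), ([0.766, -0.095, 0.001], 0.16)]
side cell1 [([0.595, -0.115, 0.005], 0.88), ([0.624, -0.001, 0.011], 0.83), ([0.65, 0.119, 0.007], 0.75), ([0.766, -0.095, 0.001], 0.16)]
side cell2 [([0.595, -0.115, 0.005], 0.88), ([0.624, -0.001, 0.011], 0.83), ([0.65, 0.119, 0.007], 0.75), ([0.766, -0.095, 0.001], 0.16)]
side bowl [([0.647, 0.263, 0.003], 0.74), ([0.624, -0.001, 0.013], 0.44)]
side teapet [([0.613, -0.299, -0.002], 0.73)]
side coaster [([0.763, -0.098, -0.002], 0.88)]
```

```bash
python3 - <<'E'
import cv2,numpy as np
a=cv2.imread("pics/scene0.png");b=cv2.imread("pics/side0.png")
cv2.imwrite("pics/both.png",cv2.resize(np.hstack([a,b]),(800,300),interpolation=cv2.INTER_AREA))
E
```

```text
(no output)
```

View pics/scene0.png

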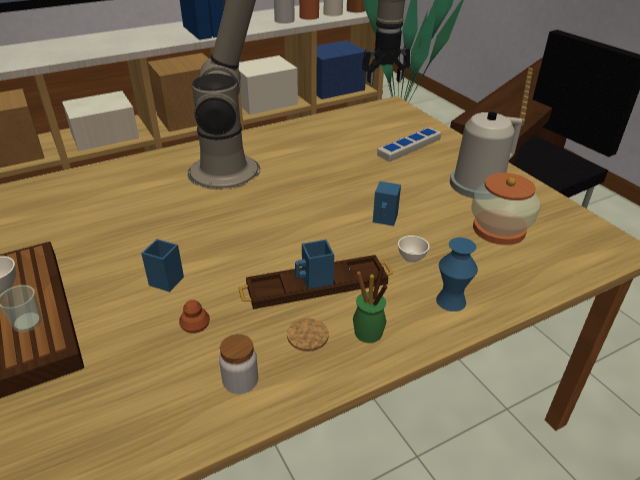

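View pics/side0.png

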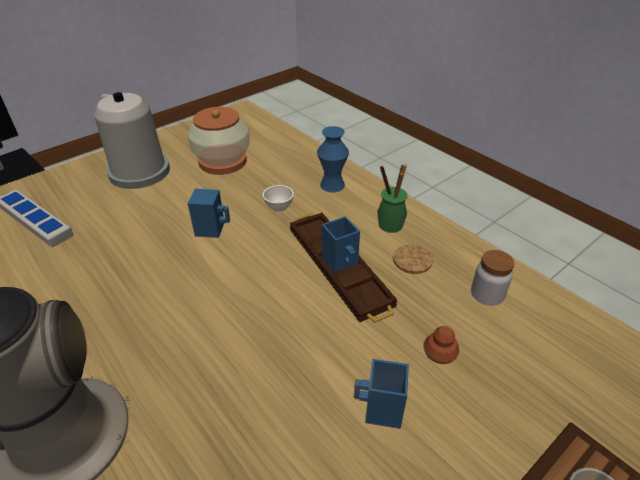

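The scene view shows mug_b upright at (163,265), mug_c in the tray at (318,265) and mug_a upside down at (387,204). In the side view mug_b is at (387,393), with its handle on the left at (360,390), and mug_a is at (208,213) with its handle on the right. Next I'll get poses from depth.

```bash
cat > h.py <<'E'
from workcell import ctrl
import cv2,numpy as np
from scipy.spatial.transform import Rotation as R
def cloud(cam):
    K=ctrl.get_calibration(cam); im,d=ctrl.grab_frame(cam)
    k=K["intrinsics"];Rm=cv2.Rodrigues(np.array(K["rvec"],float))[0];t=np.array(K["tvec"],float).ravel()
    v,u=np.mgrid[:480,:640]; d=d.astype(float)
    pc=np.stack([(u-k[0,2])/k[0,0]*d,(v-k[1,2])/k[1,1]*d,d],-1)
    w=(pc-t)@Rm; w[d<=0]=np.nan
    return im,w
def rect(w,c,r,z0,z1):
    p=w.reshape(-1,3); p=p[(np.hypot(p[:,0]-c[0],p[:,1]-c[1])<r)&(p[:,2]>z0)&(p[:,2]<z1)]
    (x,y),s,a=cv2.minAreaRect((p[:,:2]*1000).astype(np.float32))
    return len(p),np.round([x,y],1),np.round(s,1),round(a,1),np.round(p.mean(0)*1000,1)
def frame(yaw,tilt):
    "jaw axis x horizontal; tool z points down, tilted by tilt towards heading yaw (rad)"
    hd=np.array([np.cos(yaw),np.sin(yaw),0]); z=hd*np.sin(tilt)-np.array([0,0,1])*np.cos(tilt)
    x=np.array([-np.sin(yaw),np.cos(yaw),0]); return np.stack([x,np.cross(z,x),z],1)
E
python3 - <<'E'
from h import *
W=[]
for cam in ("scene","side"):
    im,w=cloud(cam); W.append(w.reshape(-1,3))
    for n,c,r,z0,z1 in (("a top",(.468,.304),.05,.094,.106),("a handle",(.502,.268),.03,.03,.068),("b top",(.439,-.319),.05,.092,.106),("b",(.439,-.319),.08,.03,.07),("c top",(.6245,0),.05,.1,.116),("tray",(.6245,0.001),.185,.016,.03)):
        print(cam,n,*rect(w,c,r,z0,z1))
    print([(np.round(r["xyz"],3).tolist(),round(r["confidence"],2)) for r in ctrl.pinpoint(cam,"mug_b_handle")])
W=np.vstack(W); p=W[(np.hypot(W[:,0]-.439,W[:,1]+.319)<.08)&(W[:,2]>.03)&(W[:,2]<.07)]
img=np.zeros((170,170),np.uint8)
for x,y in p[:,:2]: img[int((x-.439)*1000+85)%170,int((y+.319)*1000+85)%170]=255
p=W[(np.hypot(W[:,0]-.468,W[:,1]-.304)<.08)&(W[:,2]>.03)&(W[:,2]<.106)]
im2=np.zeros((170,170),np.uint8)
for x,y in p[:,:2]: im2[int((x-.468)*1000+85)%170,int((y-.304)*1000+85)%170]=255
cv2.imwrite("pics/top.png",cv2.resize(np.hstack([img[::-1,::-1],im2[::-1,::-1]]),None,fx=2,fy=2,interpolation=0))
E
```

```text
scene a top 295 [469.6 304.5] [60.8 74.7] 44.3 [473.1 301.6  99. ]
scene a handle 190 [493.1 279.4] [37.3 40.5] 88.1 [495.3 276.6  48.7]
scene b top 260 [ 443.7 -317.6] [64.9 63.9] 40.3 [ 445.4 -317.4   97.1]
scene b 558 [ 444.5 -317.3] [67.1 63.9] 39.9 [ 457.4 -319.1   51.5]
scene c top 290 [6.283e+02 6.000e-01] [61.2 65.6] 78.1 [ 6.300e+02 -6.000e-01  1.063e+02]
scene tray 1964 [6.266e+02 4.000e-01] [367.1  96. ] 77.5 [631.6 -11.4  22.3]
[([0.411, -0.276, 0.053], 0.71), ([0.468, 0.303, 0.101], 0.51), ([0.764, -0.099, 0.006], 0.35)]
side a top 439 [465.5 303.5] [67.3 61.3] 44.1 [464.5 301.3  98.4]
side a handle 155 [495.3 274.5] [42.1 26.8] 44.1 [490.9 272.5  47.7]
side b top 488 [ 439.8 -316.8] [63.4 60. ] 39.4 [ 438.6 -318.3   97.8]
side b 1122 [ 430.7 -308.2] [61.2 83. ] 40.8 [ 432.6 -313.9   50.1]
side c top 346 [624.7   1.5] [66.6 64. ] 78.2 [623.   -1.2 106.1]
side tray 2168 [619.8  -1. ] [318.5 261.4] 41.8 [612.5 -29.1  22.1]
[([0.41, -0.277, 0.047], 0.72)]
```

View pics/top.png

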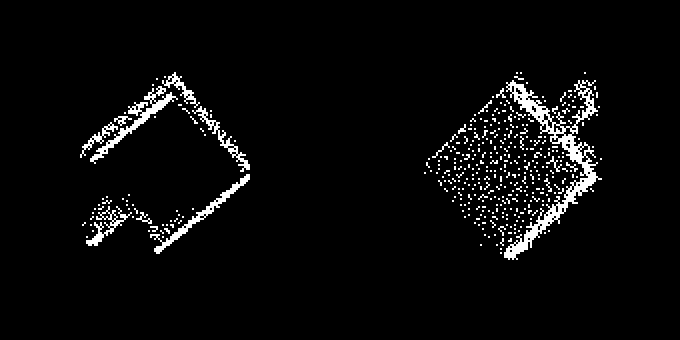

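```bash
python3 - <<'E'
from h import *
D=np.deg2rad
def ok(g,yaw,tau,flip):
    F=frame(D(yaw),D(tau))
    if flip: F=F@np.diag([-1,-1,1])
    q=ctrl.ik(np.array(g)+F[:,2]*.024,F); return q
print("pick a, yaw134")
for f in (0,1):
    print(f,[(t,None if (q:=ok((.467,.304,.078),134,t,f)) is None else np.round(q,1).tolist()) for t in (60,45,30,0,-30,-45,-60)])
for g in ((.47,.30),(.45,.1),(.40,.15),(.42,-.15),(.5,-.25)):
  for yaw in range(-180,180,20):
    s=""
    for f in (0,1):
        for t in (60,45,30,0,-30,-45,-60): s+="x" if ok((*g,.06),yaw,t,f) is not None else "."
        s+=" "
    if "x" in s[1] and "x" in s: print(g,yaw,s)
print("cells, heading along tray x")
for c in ((.598,-.116),(.649,.118)):
    for yaw in (77.8,-102.2): print(c,yaw,[[t for t in (60,45,30,15,0) if ok((*c,.085),yaw,t,f) is not None] for f in (0,1)])
E
```

```text
pick a, yaw134
0 [(60, [0.1, 0.9, 1.4, 0.7, 1.6, 2.2]), (45, [0.1, 0.8, 1.5, 0.6, 1.4, 2.2]), (30, [0.2, 0.7, 1.5, 0.5, 1.2, 2.3]), (0, [0.4, 0.6, 1.6, -0.0, 0.9, 2.8]), (-30, [0.7, 0.6, 1.7, -0.7, 0.9, -2.7]), (-45, [0.8, 0.7, 1.7, -1.0, 1.0, -2.4]), (-60, None)]
1 [(60, [0.1, 0.9, 1.4, 0.7, 1.6, -1.0]), (45, [0.1, 0.8, 1.5, 0.6, 1.4, -0.9]), (30, [0.2, 0.7, 1.5, 0.5, 1.2, -0.8]), (0, [0.4, 0.6, 1.6, -0.0, 0.9, -0.3]), (-30, [0.7, 0.6, 1.7, -0.7, 0.9, 0.4]), (-45, [0.8, 0.7, 1.7, -1.0, 1.0, 0.7]), (-60, None)]
(0.47, 0.3) -180 xxxx..x xxxx..x 
(0.47, 0.3) -160 xxxx.xx xxxx.xx 
(0.47, 0.3) -140 xxxx.xx xxxx.xx 
(0.47, 0.3) -120 xxxxxxx xxxxxxx 
(0.47, 0.3) -100 xxxxxxx xxxxxxx 
(0.47, 0.3) -80 xxxxxxx xxxxxxx 
(0.47, 0.3) -60 xxxxxxx xxxxxxx 
(0.47, 0.3) 20 xx.xxxx xx.xxxx 
(0.47, 0.3) 40 xx.xxxx xx.xxxx 
(0.47, 0.3) 60 xxxxxxx xxxxxxx 
(0.47, 0.3) 80 xxxxxxx xxxxxxx 
(0.47, 0.3) 100 xxxxxxx xxxxxxx 
(0.47, 0.3) 120 xxxxxxx xxxxxxx 
(0.47, 0.3) 140 xxxxx.. xxxxx.. 
(0.47, 0.3) 160 xxxxx.. xxxxx.. 
(0.45, 0.1) -180 xxxx.xx xxxx.xx 
(0.45, 0.1) -160 xxxx.xx xxxx.xx 
(0.45, 0.1) -140 xx
[... 1546 characters left out ...]
xxxxxx xxxxxxx 
(0.5, -0.25) -120 xxxxxxx xxxxxxx 
(0.5, -0.25) -40 xx.xxxx xx.xxxx 
(0.5, -0.25) -20 xx.xxxx xx.xxxx 
(0.5, -0.25) 0 xxxxxxx xxxxxxx 
(0.5, -0.25) 20 xxxxxxx xxxxxxx 
(0.5, -0.25) 40 xxxxxxx xxxxxxx 
(0.5, -0.25) 60 xxxxxxx xxxxxxx 
(0.5, -0.25) 80 xxxxx.. xxxxx.. 
(0.5, -0.25) 100 xxxxx.. xxxxx.. 
(0.5, -0.25) 120 xxxx..x xxxx..x 
(0.5, -0.25) 140 xxxx.xx xxxx.xx 
(0.5, -0.25) 160 xxxx.xx xxxx.xx 
cells, heading along tray x
(0.598, -0.116) 77.8 [[60, 45, 30, 15, 0], [60, 45, 30, 15, 0]]
(0.598, -0.116) -102.2 [[60, 45, 30, 15, 0], [60, 45, 30, 15, 0]]
(0.649, 0.118) 77.8 [[60, 45, 30, 0], [60, 45, 30, 15, 0]]
(0.649, 0.118) -102.2 [[60, 45, 30, 15, 0], [60, 45, 30, 15, 0]]
```

mug_b: handle at 130° and square edges at 40°. mug_a: handle at −46°. Tray x points to about 78°. The handle points agree with both. Next: a close wrist look at the tray and at mug_b on the way to grasping it.

```bash
python3 - <<'E'
from h import *
D=np.deg2rad
def look(tag,jobs,names):
    im,w=cloud("wrist"); cv2.imwrite(f"pics/w_{tag}.png",im)
    for j in jobs: print(tag,j[0],*rect(w,*j[1:]))
    for n in names: print(n,[(np.round(r["xyz"],3).tolist(),round(r["confidence"],2)) for r in ctrl.pinpoint("wrist",n)])
ctrl.move_gripper(1.0)
ctrl.move_pose([.58,0,.40],frame(D(78),0)); print(ctrl.read_time_s())
look("tray",[("tray",(.6235,.001),.185,.016,.03),("c",(.6235,.001),.05,.1,.116)],["cell0","tray"])
ctrl.move_pose([.44,-.317,.26],frame(D(-50),0)); print(ctrl.read_time_s(),ctrl.read_qpos())
look("b",[("b",(.4415,-.3175),.05,.09,.108)],["mug_b","mug_b_handle"])
a=cv2.imread("pics/w_tray.png");b=cv2.imread("pics/w_b.png")
cv2.imwrite("pics/w.png",cv2.resize(np.hstack([a,b]),(800,300),interpolation=cv2.INTER_AREA))
E
```

```text
3.9
tray tray 7481 [690.1 -14.2] [369.6 225.5] 77.2 [621.1 -14.2  23.1]
tray c 826 [626.4   1.4] [60.3 60.1] 78.2 [6.273e+02 3.000e-01 1.089e+02]
cell0 [([0.651, 0.118, 0.012], 0.96), ([0.595, -0.117, 0.011], 0.71)]
tray []
5.475 [-7.64657861e-01  3.53215823e-01  1.42580204e+00  2.88414051e-04
  1.36184923e+00 -1.46470188e+00]
b b 1574 [ 442.2 -316.9] [60.1 60.9] 39.3 [ 442.2 -316.6   98.9]
mug_b [([0.435, -0.312, 0.004], 0.69)]
mug_b_handle [([0.417, -0.275, 0.053], 0.96)]
```

View pics/w.png

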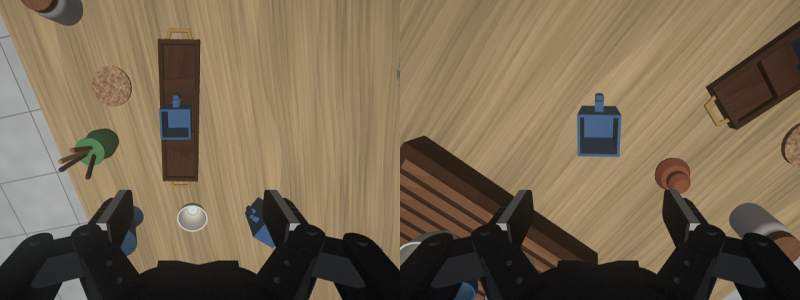

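Both wrist pictures are clear. In the tray view, mug_c is at (176,122) with its handle up. In the mug_b view, the mug is at (599,132) with its handle up as well. The wrist depth gives mug_b at (442, −317) with edges at 39.3°. Now I'll grasp it and take another look at the tray with the mug in hand.

```bash
python3 - <<'E'
from h import *
D=np.deg2rad
b=np.array([.4422,-.3169]); F=frame(D(-50.7),0)
ctrl.line_to([*b,.16],F,feed=.2)
ctrl.line_to([*b,.052],F,feed=.12)
ctrl.move_gripper(0.0,force=60); print("w",ctrl.read_gripper_width(),ctrl.read_ft_force())
ctrl.line_to([*b,.25],F,feed=.2); print(ctrl.read_ft_force(),ctrl.read_gripper_width())
ctrl.move_pose([.58,0,.40],frame(D(77.8),0)); print(ctrl.read_time_s(),ctrl.read_qpos())
im,w=cloud("wrist"); cv2.imwrite("pics/w2.png",im); np.save("w2.npy",w)
for n in ("cell0",): print(n,[(np.round(r["xyz"],3).tolist(),round(r["confidence"],2)) for r in ctrl.pinpoint("wrist",n)])
p=w.reshape(-1,3); p=p[np.isfinite(p[:,0])]
u=np.array([np.cos(D(77.8)),np.sin(D(77.8))]); n=np.array([-u[1],u[0]])
q=p[:,:2]-[.6245,.001]; s=q@u; t=q@n
m=(abs(t)<.06)&(abs(s)<.16)
for lab,z0,z1 in (("top",.018,.03),("floor",.004,.015)):
    k=m&(p[:,2]>z0)&(p[:,2]<z1)
    if lab=="floor": k&=(abs(t)<.04)
    print(lab,k.sum(),np.median(p[k,2]))
    for s0,s1 in ((-.155,-.085),(-.03,.03),(.085,.155)):
        kk=k&(s>s0)&(s<s1)
        print(s0, "t range",np.percentile(t[kk],[1,99])*1000 if kk.sum()>20 else kk.sum())
k=m&(p[:,2]>.018)&(p[:,2]<.03)&(abs(t)<.025)
print("s hist of top at |t|<25:",[(int(a),int(c)) for c,a in zip(*np.histogram(s[k]*1000,bins=np.arange(-165,170,5))) if c])
E
```

```text
w 0.6944974350154468 [-1.2168072  -0.4529352   6.48966217]
[-0.47545304 -0.1617553  -3.6809121 ] 0.6948106550578944
10.2583 [-1.33093049e-01  3.92366292e-01  9.99129103e-01 -3.62734986e-04
  1.75171026e+00 -3.05989653e+00]
cell0 [([0.596, -0.118, 0.012], 0.8), ([0.765, -0.096, -0.003], 0.37)]
top 4115 0.023971997769820817
-0.155 t range [-42.91469849  45.58992219]
-0.03 t range [-42.12849022  45.52324768]
0.085 t range 0
floor 2921 0.010328087343776823
-0.155 t range [-33.23576946  35.94087396]
-0.03 t range [-34.29127885  35.34019863]
0.085 t range 0
s hist of top at |t|<25: [(-160, 151), (-155, 39), (-85, 109), (-80, 147), (-75, 144), (-70, 127), (-65, 125), (-60, 143), (-55, 114), (-50, 84), (-45, 90), (-40, 66), (-35, 22), (-30, 22), (-15, 20), (-10, 73), (-5, 53), (0, 73), (5, 50), (10, 57), (15, 70), (20, 46), (25, 74)]
```

View pics/w2.png

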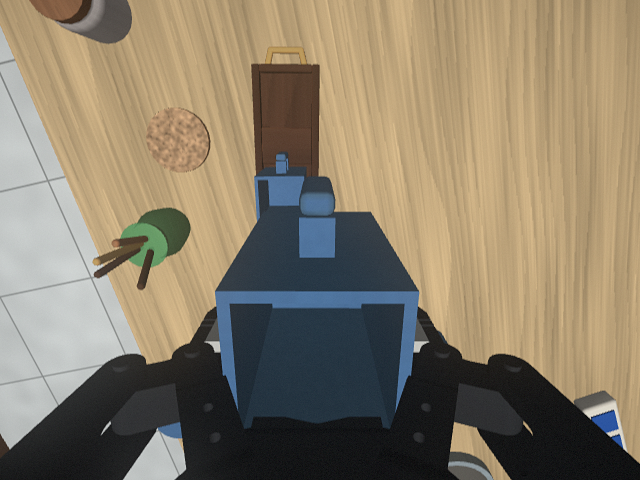

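mug_b is held firmly, with its handle up in the picture, the same way as mug_c's (281,160). The tray fit gives a centre of (623.3, 1.8) mm at 77.8°. Placing mug_b in cell2.

```bash
python3 - <<'E'
from h import *
D=np.deg2rad
F=frame(D(77.8),0); c=np.array([.6487,.1191])
ctrl.line_to([*c,.25],F,feed=.2); ctrl.line_to([*c,.082],F,feed=.15)
print(ctrl.line_to([*c,.057],F,feed=.03,threshold=6), ctrl.read_eef_pos(),ctrl.read_ft_force())
ctrl.move_gripper(1.0); ctrl.dwell(.1)
ctrl.line_to([*c,.22],F,feed=.2)
ctrl.move_pose([.58,.0,.40],F)
im,w=cloud("wrist"); cv2.imwrite("pics/w3.png",im)
print(ctrl.read_time_s())
print("b",*rect(w,c,.05,.1,.118)); print("c",*rect(w,(.6233,.0018),.05,.1,.118))
E
```

```text
True [0.64871606 0.11893445 0.06292803] [-0.70511584 -0.83474942  4.41868856]
15.8083
b 770 [649.1 117. ] [60.4 59.3] 77.3 [649.8 115.5 108.3]
c 784 [626.5   1.5] [60.7 60.2] 78.7 [628.    1.7 108.9]
```

View pics/w3.png

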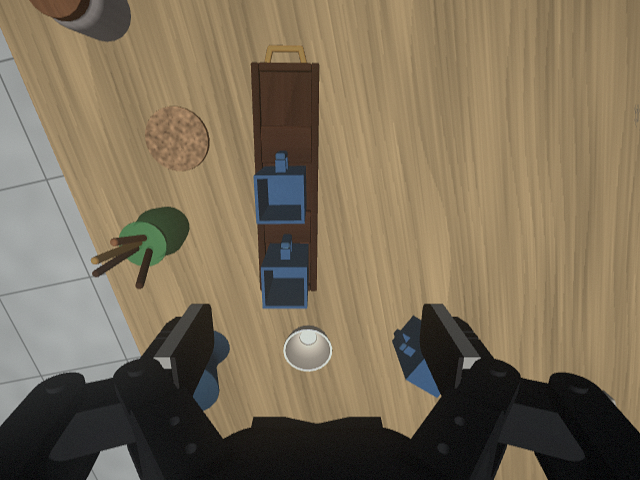

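mug_b is seated. Contact came at the expected height, its rim is level with mug_c's at 108 mm, and its handle points up the row ((285,247), next to mug_c's at (281,160)). Now for mug_a: look, grasp it tilted 45°, turn it, and lay it on its +x face with the handle up.

```bash
cat >> h.py <<'E'
D=np.deg2rad
OFF=.024
def fr(yaw,tau,flip):
    F=frame(D(yaw),D(tau)); return F@np.diag([-1,-1,1]) if flip else F
def tcp(g,F): return np.array(g)+F[:,2]*OFF
E
python3 - <<'E'
from h import *
F0=fr(134,0,1)
ctrl.move_pose([.467,.304,.26],F0)
im,w=cloud("wrist"); r=rect(w,(.467,.304),.05,.09,.108); print(*r); print(ctrl.read_qpos(),ctrl.read_time_s())
a=np.array(r[1])/1000; ang=r[3]
assert np.hypot(*(a-[.467,.304]))<.008 and abs(ang-44)<5
yaw=ang+90; h=np.array([np.cos(D(yaw)),np.sin(D(yaw)),0]); F=fr(yaw,45,1)
g=np.array([*a,.076])-.008*h
np.save("a.npy",[*a,yaw])
ctrl.move_pose(tcp(g,F)-F[:,2]*.13,F)
ctrl.line_to(tcp(g,F),F,feed=.12)
ctrl.move_gripper(0.0,force=60); print(ctrl.read_gripper_width())
ctrl.line_to(tcp(g+[0,0,.16],F),F,feed=.2); print(ctrl.read_ft_force(),ctrl.read_time_s(),ctrl.read_qpos())
im,w=cloud("wrist"); cv2.imwrite("pics/w4.png",im)
L=np.array([.44,.10]); hp=np.array([np.cos(D(-102.2)),np.sin(D(-102.2))]); gl=np.array([*(L+.026*hp),.20])
for f in (0,1):
    for t in (45,0,-45): F=fr(-102.2,t,f); q=ctrl.ik(tcp(gl,F),F); print(f,t,None if q is None else np.round(q,2))
E
```

```text
4742 [468.5 304.1] [60.1 60.4] 44.1 [467.4 305.3 100.1]
[ 4.39053462e-01  3.81796888e-01  1.38380635e+00 -5.92561042e-05
  1.37582977e+00 -3.28815147e-01] 18.1833
0.6935535373534328
[ 0.07302692 -0.17958995 -3.00138225] 21.375 [ 0.12016528  0.63280556  1.34184503  0.60230529  1.68835407 -0.74026447]
0 45 [ 0.38  0.54  1.63 -0.63  1.5   0.82]
0 0 [-0.    0.25  1.83 -0.    1.07  0.21]
0 -45 [-0.5   0.33  2.01  0.81  1.21 -0.74]
1 45 [ 0.38  0.54  1.63 -0.63  1.5  -2.32]
1 0 [-0.    0.25  1.83 -0.    1.07 -2.93]
1 -45 [-0.5   0.33  2.01  0.81  1.21  2.4 ]
```

View pics/w4.png

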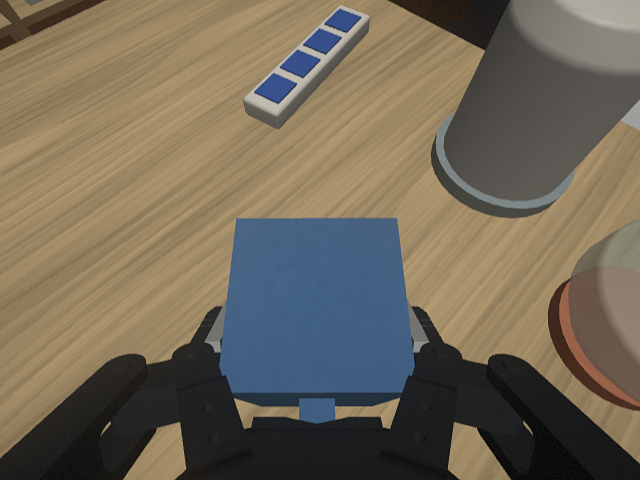

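The upside-down mug_a is held square, with its underside facing the camera at (318,300) and its handle below at (317,408). Turning it and laying it down.

```bash
python3 - <<'E'
from h import *
L=np.array([.44,.10]); hp=np.array([np.cos(D(-102.2)),np.sin(D(-102.2))]); g=np.array([*(L+.026*hp),.20])
F=fr(-102.2,-45,1)
ctrl.move_pose(tcp(g,F),F); print(ctrl.read_time_s(),ctrl.read_qpos())
g[2]=.060; ctrl.line_to(tcp(g,F),F,feed=.15)
g[2]=.034; print(ctrl.line_to(tcp(g,F),F,feed=.025,threshold=5),"grasp z",ctrl.read_eef_pos()-F[:,2]*OFF,ctrl.read_ft_force())
for c in("side",):
    im,_=ctrl.grab_frame(c); cv2.imwrite("pics/s5.png",im[100:460,100:580])
E
```

```text
24.075 [-0.49714905  0.32843164  2.01102292  0.80992911  1.2143179   2.3977053 ]
True grasp z [0.43457692 0.07466558 0.03947333] [ 0.70915217 -0.48590925  4.96634017]
```

View pics/s5.png

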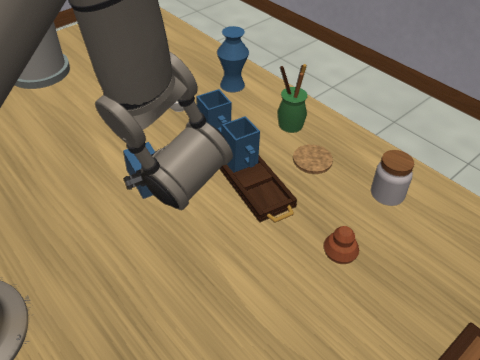

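Contact at 39.5 mm against 38 expected, so mug_a is lying on the table. Release, back off and look.

```bash
python3 - <<'E'
from h import *
p=ctrl.read_eef_pos(); F=fr(-102.2,-45,1)
ctrl.line_to(p-[0,0,.001],F,feed=.02)
ctrl.move_gripper(1.0); ctrl.dwell(.3)
ctrl.line_to(p-F[:,2]*.12,F,feed=.2)
F0=fr(-102.2,0,0)
ctrl.move_pose([.44,.10,.27],F0); print(ctrl.read_time_s(),ctrl.read_qpos())
im,w=cloud("wrist"); cv2.imwrite("pics/w6.png",im)
print("lying upper face",*rect(w,(.44,.10),.09,.05,.066)); print("handle",*rect(w,(.44,.10),.09,.07,.095))
E
```

```text
29.325 [5.31554126e-02 1.75844705e-01 1.64423061e+00 2.88088193e-04
 1.32367332e+00 2.67007204e-01]
lying upper face 5257 [440.3  99.4] [100.5  60.1] 77.8 [441.  102.3  60.3]
handle 658 [440.3  99.9] [43.6 12.7] 78.0 [440.7 101.4  83.2]
```

View pics/w6.png

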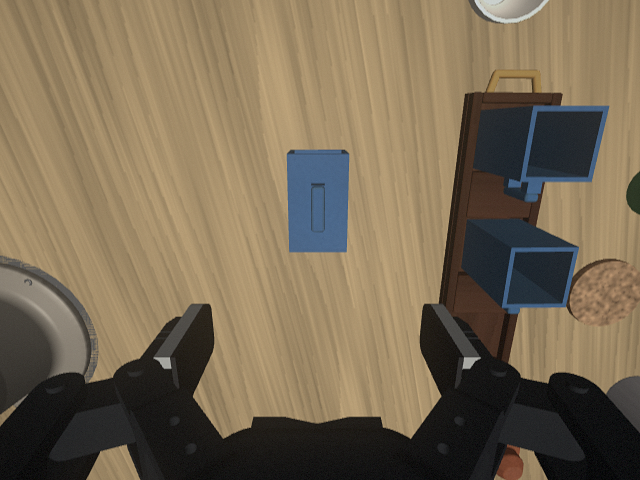

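mug_a lies flat at (440, 99) mm with its upper face at 60 mm, handle up at (318,208) and mouth at the top of the picture (318,152). Take it afresh from the mouth side, turn it upright and set it into cell0.

```bash
python3 - <<'E'
from h import *
L=np.array([.4403,.0994]); hp=np.array([np.cos(D(-102.2)),np.sin(D(-102.2))])
F=fr(-102.2,45,0); g=np.array([*(L-.026*hp),.038])
ctrl.move_pose(tcp(g,F)-F[:,2]*.12,F)
ctrl.line_to(tcp(g,F),F,feed=.12)
ctrl.move_gripper(0.0,force=60); print(ctrl.read_gripper_width())
ctrl.line_to(tcp(g+[0,0,.20],F),F,feed=.2); print(ctrl.read_ft_force(),ctrl.read_time_s())
F=fr(-102.2,-45,0); c=np.array([.5979,-.1155]); g=np.array([*(c+.008*hp),.25])
print(ctrl.ik(tcp(g,F),F))
ctrl.move_pose(tcp(g,F),F); print(ctrl.read_time_s(),ctrl.read_qpos())
g[2]=.115; ctrl.line_to(tcp(g,F),F,feed=.15)
im,w=cloud("scene"); cv2.imwrite("pics/s7.png",cv2.resize(im[200:340,180:460],(800,400)))
u=-hp; p=w.reshape(-1,3); p=p[np.isfinite(p[:,0])]
print("a rim",*rect(w,c,.05,.13,.15)); print("c rim",*rect(w,(.6233,.0018),.05,.1,.116)); print("b rim",*rect(w,(.6487,.1191),.05,.1,.116))
E
```

```text
0.6913247363001911
[ 0.75528068 -0.53070063 -3.31376529] 32.85
[-0.64877156  0.62802522  1.30442943  0.69615623  1.59981843 -0.55815991]
34.075 [-0.64658084  0.6286799   1.30589979  0.69457449  1.60033598 -0.55700643]
a rim 303 [ 602.7 -118.6] [71.5 84.1] 67.1 [ 601.  -115.7  137.6]
c rim 282 [628.3   0.8] [61.5 67.7] 78.8 [ 6.295e+02 -1.000e-01  1.067e+02]
b rim 285 [650.9 116.4] [62.2 70.7] 77.6 [652.3 115.7 106.5]
```

View pics/s7.png

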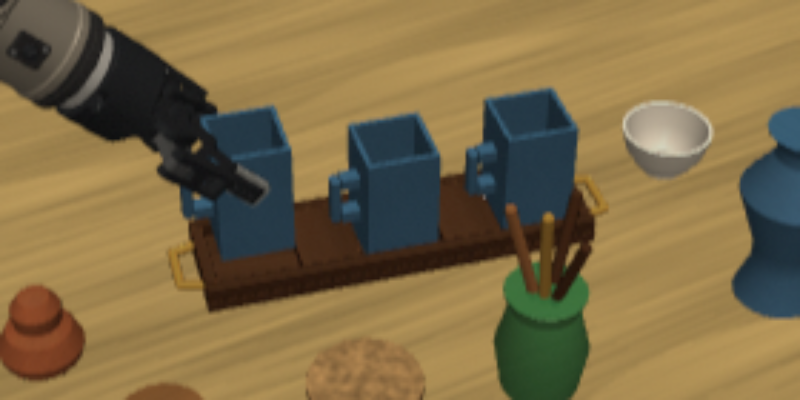

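mug_a hangs upright over cell0 with its handle on the left, as on mug_c and mug_b. Lowering.

```bash
python3 - <<'E'
from h import *
p=ctrl.read_eef_pos(); F=fr(-102.2,-45,0); z=(p-F[:,2]*OFF)[2]
hit=ctrl.line_to(p-[0,0,z-.081],F,feed=.03,threshold=5)
e=ctrl.read_eef_pos(); print(hit,e-F[:,2]*OFF,ctrl.read_ft_force(),ctrl.read_time_s())
E
```

```text
True [ 0.59650454 -0.12351849  0.08599952] [-0.55691112 -0.73537207  4.30602972] 36.0667
```

Contact at exactly 86.0 mm, so it is on the recess floor. Release, back off and check.

```bash
python3 - <<'E'
from h import *
e=ctrl.read_eef_pos(); F=fr(-102.2,-45,0)
ctrl.move_gripper(1.0); ctrl.dwell(.2)
ctrl.line_to(e-F[:,2]*.15,F,feed=.15)
ctrl.move_pose([.56,-.02,.42],fr(77.8,0,0)); ctrl.dwell(.2)
im,w=cloud("wrist"); cv2.imwrite("pics/w8.png",im)
cen=np.array([.6233,.0018]);u=np.array([np.cos(D(77.8)),np.sin(D(77.8))])
for n,k in (("a",-.12),("c",0),("b",.12)):
    r=rect(w,cen+k*u,.05,.1,.118); print(n,*r,"off mm",np.round(np.array(r[1])-(cen+k*u)*1000,1))
for n in ("bowl","teapet","coaster","mug_a_handle","mug_a"): print(n,[(np.round(r["xyz"],3).tolist(),round(r["confidence"],2)) for r in ctrl.pinpoint("wrist",n)])
print(ctrl.read_time_s(),ctrl.read_ft_force())
E
```

```text
a 812 [ 598.4 -115.7] [59.1 60.4] 77.8 [ 599.6 -116.9  109.2] off mm [ 0.5 -0.2]
c 731 [626.3   1.3] [60.4 60.2] 78.4 [626.8   1.2 108.8] off mm [ 3.  -0.5]
b 711 [648.7 117.2] [60.9 60.2] 77.8 [649.3 116.1 108. ] off mm [ 0.  -1.9]
bowl [([0.646, 0.263, 0.0], 0.76)]
teapet [([0.642, 0.068, 0.063], 0.39)]
coaster [([0.76, -0.095, -0.0], 0.84)]
mug_a_handle [([0.588, -0.162, 0.061], 0.93), ([0.597, -0.112, 0.012], 0.23)]
mug_a [([0.594, -0.112, 0.006], 0.84), ([0.644, 0.118, 0.009], 0.68), ([0.624, 0.004, 0.008], 0.66)]
40.375 [-0.1271106  -0.21370289 -0.09258559]
```

View pics/w8.png

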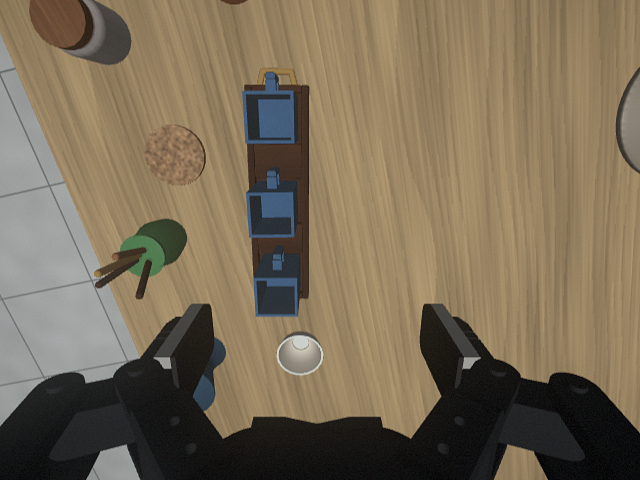

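All three mugs stand in their recesses at (270,117), (272,210) and (277,290), with their handles all pointing up the row. The arm is clear, so I'm handing in.

```bash
python3 -c "
from workcell import ctrl
ctrl.job_done(); print(ctrl.read_time_s())"
```

```text
the job is handed in; nothing more can be done
the job is handed in; nothing more can be done
```

Both loose mugs are now in the tray, mouth up, with their handles pointing the same way as mug_c's. I handed the job in at about 40 s of the 72 s allowed; no verdict was reported.

- **mug_b:** I picked it up from above, turned it and set it in cell2.
- **mug_a:** I took it upside down with the gripper tilted 45° and laid it on its side with the handle up. After letting go, I checked it was lying flat, took it again from the mouth side, turned it upright and set it in cell0. It touched the recess floor at exactly the expected height.

**Last checks (wrist camera):**
- mug_a is within 1 mm of its recess centre and mug_b within 2 mm. Rim heights are 108–109 mm, level with mug_c's, and edge angles are within 0.6° of mug_c's.
- mug_c is where I first measured it, about 3 mm off its recess centre.
- Bowl and coaster pinpoints matched their starting positions to within 5 mm.

**What did not agree:** the last wrist view did not include the clay figure. The detector gave only a false, low-confidence match (0.39) for it, in the tray area. In earlier scene and side pictures it looked to be in its place, and nothing in the arm's path went near it. The tray centre estimates from the different cameras differed by 2–4 mm, within the tolerance of the recesses.

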